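Raise the router cutter and close its guard

ROBOT

A 6-joint arm with a two-finger parallel gripper is mounted at the origin on the work surface. World frame = base frame: x ahead of the robot, y to its left, z up, the work surface at z = 0. Lengths are in mm, angles in rad, forces in N, time in s.
With the tool pointing down it reaches from about 425 to 950 mm from the base axis. Payload 3.5 kg.
Tool frame: the origin (TCP) lies at the very end of the fingers, on their centre line; the grasp point (between the pads) lies 19 mm behind it; z points along the fingers, y is the line along which they close (so a half turn about z gives the same grasp; the last joint's range is limited). The gripper opens to 85 mm and grips with 20 to 120 N. Pads are 22 mm wide; open, the fingers measure 114 mm over their backs; the gripper's body (76 mm by 85 mm) begins 54 mm behind the grasp point. The pads swing forward as they close: fully open they stand 13 mm farther back than shut.
Start: joints at [1.19, 0.286, 1.577, -0, 1.279, -0.15], TCP at [154.374, 657.096, 231.325] pointing down, gripper open.
Joint ranges: [-2.77, 2.77], [-0.9, 2.22], [0.21, 2.48], [-1.53, 4.67], [0.24, 2.81], [-2.84, 2.84]. Speed limits (rad/s): [2.79, 2.79, 3.14, 3.14, 3.14, 3.14].

INTERFACE

Orientations are given as a rotation vector (axis times angle).
In Python, from bench import state, get_image, sign_off gives the robot as it stands.
- The arm moves only by the tool jog_arm, never from a script. Its argument "series" is a list of rows, each a list of 2 entries, a list of its own where there are three numbers: the shift along the tool's x, y, z in m, then the turn, a rotation vector about the tool's x, y, z in degrees. In form: [[[x, y, z], [wx, wy, wz]], ...]. A call has 1 to 10 rows; each row shifts and turns the commanded pose from where the row before left it, along the tool's axes as they then stand; what a row does not reach is not made up. A row lasts 1/12 s, in which the tool goes at most 41.7 mm and 7.16 degrees, less where a joint would pass 70% of its speed; a pose out of reach is approached as far as the arm can. A call with a gripper value outside its range is refused whole. "claw" is the finger opening in m, from 0 to 0.0854, set as the call begins (left out, the last holds). The fingers move at their own pace and stop on an object; "newtons" is the grip in N (left out, the last holds). Time passes only in rows, so rows that do not move let the fingers close. It gives the time, the measured TCP pose, the force, the opening and the grip force at its end, in the units of the state.
- state(): the state, without advancing time (a new reading comes with each control period).
- get_image(name): name is "scene" or "top" or "wrist"; returns a dict with "image" (384x512x3 uint8, blue, green, red), "fx", "fy", "cx", "cy" (pixels), "origin" and "orientation" of the camera in the world. Camera axes: x right, y down, z forward; pixel columns grow to the right and rows downward; lengths in mm; the calibration is good to about 2 mm. A picture is of the moment at which its call begins. There is no depth.
- sign_off(): hands the job in; it is judged then, once.
The state is a dict: "time": time; "joint_pos": joint angles; "joint_velocities": joint speeds; "effort": joint torques, N m; "eef_pos": TCP position; "tcp_rot": TCP orientation; "wrist_force": force on the tool from outside, world axes, zero at the start; "moment": the same for the moment, N m; "grip_width": opening from 0.0 (shut) to 1.0 (fully open); "grasp_force": force on a finger pad.
Only numpy, scipy, OpenCV 4.12 (cv2) and the standard library are available. Lean on these libraries where they do the work, as an engineer would, in place of code of your own. Each camera call takes 0.05 s, during which the arm holds its last target. There are 200 camera calls.

TASK

Set the router table for the next, deeper pass: wind the lift crank two full turns clockwise, so that the cutter rises 10 mm, and then fold the clear guard on the fence down over the cutter until it lies level on its stop. Leave the other things on the bench and on the router table where they are.

Things in the scene. Friction and masses are not known exactly. Their poses are not given: they have to be found in the camera images.
- router_table: Router table: grey top 520 (x) x 470 (y) x 22 mm on the bench, fixed, at most 0.2 rad off the world axes; a fence runs along its x. Origin on the bench, z up. In its frame (mm): top x -260..260, y -260..210; cutter and guard on the fence's -y side, crank on its +y side, on a grey gearbox 70 x 60 about x -40, y 120 (boss top at 80 over the bench).
- fence_top (a point): Middle of the fence's top, 92 mm over the bench, at x 5, y -42 mm in the router table's frame. Fence: x -240..250, y -56..-28, with a low foot back to y 31; behind it a dust hood (top at 84 mm) and 54 mm port at x 30 reaching y 52, and two clamp knobs (38 mm, top at 61 mm) at x -205 and 215, y 8.
- crank_axis (a point): Point on the crank's upright axis of rotation, 146 mm over the bench (at x -40, y 120 mm in the router table's frame); fixed.
- crank_grip (a point): Centre of the thickest part of the crank's handle, 146 mm over the bench, 65 mm from the crank axis. Handle: upright, round, black, from 98 to 178 mm over the bench; 18 mm across at its foot, 26 mm from 138 to 164 mm. It stands on a flat steel arm (22 mm wide, top at 96 mm; hub 34 mm across, top at 102 mm) and does not spin on it: a tight grip must turn with the crank or slip.
- crank (a joint): Crank angle, rad, growing clockwise seen from above, counting on through full turns; starts at 0.4 to 5.9. At 0 the arm points to the router table's -x (towards the robot). Takes about 0.2 N m (3 N at the handle), stays where left, winds both ways, stops at 0 and 42. One turn (6.283) clockwise raises the cutter 5 mm.
- guard_edge (a point): Middle of the guard's free edge, 84 mm from the hinge axis. The guard is a clear sheet 130 mm along the hinge, 80 mm deep, 6 mm thick (3 mm either side of the plane through the hinge axis), with a black lip along the free edge, 8 mm wide, from 3 mm above to 11 mm below that plane when level. Level, it lies 96 mm over the bench.
- cutter_tip (a point): Centre of the top face of the cutter, a 19 mm two-flute steel bit that stands up out of the plate at x 30, y -70 mm in the router table's frame; at crank angle 0 it is 34 mm over the bench (12 mm over the top), and it rises 5 mm per crank turn.
- guard (a joint): Angle of the flip guard in rad: 0 = level over the cutter, against its stop; 1.57 = standing upright; it can lean back to 1.95. It starts between 1.4 and 1.8. The hinge is stiff (0.12 N m, about 1.5 N at the edge) and the guard stays at any angle.
- guard_hinge (a point): Middle of the guard's hinge axis, which runs along the router table's x on top of the fence, 96 mm over the bench, at x 30, y -57 mm in the router table's frame. The guard folds down towards the router table's -y.
- push_block: Bystander on the router table: wooden push block, 150 x 75 mm, 78 mm high with its handle; origin under its centre.
- spanner: Bystander on the router table behind the fence: steel collet spanner, 180 mm, lying flat; origin under its middle.
- offcut: Bystander on the router table behind the fence, near the crank: pale wood offcut 110 x 60 x 15 mm; origin under its centre.
- mallet: Bystander on the bench: joiner's mallet, 285 mm long, head 125 mm wide and 75 mm high; origin under the handle's forward part.
- glue: Bystander on the bench: upright white glue bottle, 58 mm across, 170 mm high; origin under its centre.
- cup: Bystander on the bench: open paper cup, 84 mm across, 110 mm high; origin under its centre.
- plane: Bystander on the bench: small block plane, 175 x 50 mm, 55 mm high; origin under its centre.
- square: Bystander on the bench: try square, 120 mm stock and 170 mm blade, 18 mm high; origin under the stock.

How it is judged:
By the outcome, as a careful person would: the job done as asked, in the order asked, and still so for the second after the job is handed in, with the robot touching nothing.
It also fails if it takes over 72 s, if anything falls off the work surface, if the arm or the gripper's body presses on something with over 40 N, if the wrist force passes 120 N, or if a joint passes its speed limit or range.

## Working session

There is one attempt and no reset: what is moved stays moved. The work goes in short steps, Python scripts to look and compute and a tool call to move; the robot and the scene stay as the last step left them, time stands still between calls to the robot, and variables do not carry over. Pictures are saved under pics/ and viewed, at most 10 in all, crops included, and the job is handed in when it is done.

Besides the shell and the picture viewer there is one more tool, called as name([rows], argument=value, ...), one row to a line, values as JSON. jog_arm: Moves the arm, as the interface text tells. Its arguments: {"type":"object","properties":{"series":{"type":"array"},"claw":{"type":"number"},"newtons":{"type":"number"}},"required":["series"]}

```bash
mkdir -p pics; ls
python3 - <<'E'
from bench import state,get_image
import cv2,pickle
print(state())
d={}
for n in("top","scene"):
    g=get_image(n);d[n]=g;cv2.imwrite(f"pics/{n}0.png",cv2.resize(g["image"],(800,600),interpolation=cv2.INTER_CUBIC))
    print(n,[g[k] for k in("fx","fy","cx","cy","origin","orientation")])
pickle.dump(d,open("im0.pkl","wb"))
E
```

```text
pics
{'time': 0.0, 'joint_pos': array([ 1.18998480e+00,  2.87188285e-01,  1.57818553e+00,  1.11547352e-05,
        1.27861588e+00, -1.49999651e-01]), 'joint_velocities': array([ 6.57772839e-06,  5.66278511e-04, -9.44994911e-04,  4.50973532e-04,
       -2.02075870e-04, -1.04525331e-03]), 'effort': array([ 1.07757191e-03, -4.05989099e+01, -2.92625302e+01, -1.50784708e-04,
        5.93170829e-03, -7.40236725e-07]), 'eef_pos': array([154.13697943, 656.48335082, 229.92749124]), 'tcp_rot': array([-0.36168539, -3.1200577 ,  0.00362829]), 'wrist_force': array([ 0.45024359,  0.18053648, -1.13693645]), 'moment': array([-0.02145963, -0.08042491,  0.00229481]), 'grasp_force': 0.0, 'grip_width': 0.9995528601972044}
top [373.4442379807356, 373.4442379807356, 259.28337186916434, 192.9723171089584, array([ 294.12640475,  -28.24575248, 1276.90160563]), array([-2.04643796,  2.14767014, -0.25144074])]
scene [431.9874704940536, 431.9874704940536, 257.1416966390635, 194.1197249502508, array([1293.93291785, -737.88422685, 1192.49151973]), array([-2.22890119, -0.96186508,  0.35831359])]
```

View pics/top0.png

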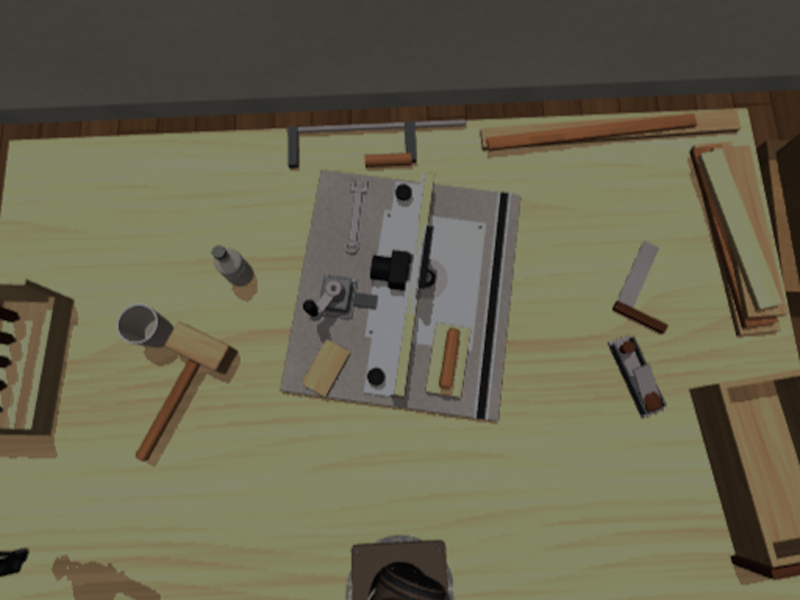

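View pics/scene0.png

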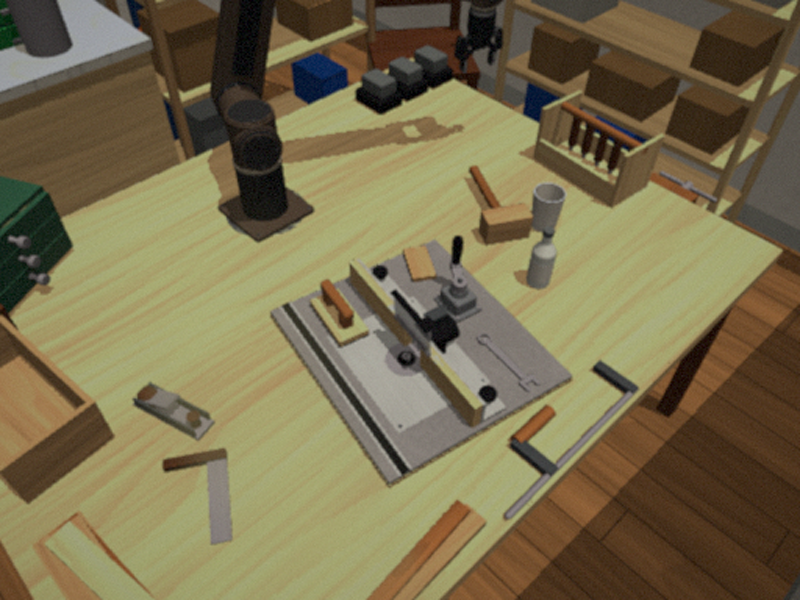

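The top view shows the table corners at (320,170), (520,194), (497,420), (281,392). The crank handle top is near (311,308), its hub at (334,288), and the guard lip runs from about (432,226) to (420,285). The scene view shows the table corners at (272,315), (390,480), (571,377), (434,241). I'll fit the table pose and enlarge the crops.

```bash
cat > h.py <<'E'
import numpy as np,cv2
from scipy.spatial.transform import Rotation as R
from scipy.optimize import least_squares
def proj(g,P):
    q=R.from_rotvec(g["orientation"]).inv().apply(np.atleast_2d(P)-g["origin"])
    return np.c_[g["fx"]*q[:,0]/q[:,2]+g["cx"],g["fy"]*q[:,1]/q[:,2]+g["cy"]]
def T(p,P):
    P=np.atleast_2d(P).astype(float);c,s=np.cos(p[2]),np.sin(p[2])
    return np.c_[p[0]+c*P[:,0]-s*P[:,1],p[1]+s*P[:,0]+c*P[:,1],P[:,2]]
def handle(a,z=146):  # table frame; arm to -x at 0, clockwise from above
    return [-40-65*np.cos(a),120+65*np.sin(a),z]
def edge(a,x=30): return [x,-57-84*np.cos(a),96+84*np.sin(a)]
E
python3 - <<'E'
from h import *
import pickle
d=pickle.load(open("im0.pkl","rb"))
C=[[260,210,22],[260,-260,22],[-260,-260,22],[-260,210,22]]
t=np.array([[320,170],[520,194],[497,420],[281,392]])*.64
s=np.array([[571,377],[390,480],[272,315],[434,241]])*.64
f=lambda p:np.r_[proj(d["top"],T(p,C))-t,proj(d["scene"],T(p,C))-s].ravel()
r=least_squares(f,[550,0,0]);p=r.x;print(p,np.round(r.fun,1))
np.save("p.npy",p)
for a in np.arange(0,6.3,.5): print(round(a,1),*[np.round(proj(d[n],T(p,handle(a,178)))[0]/.64) for n in d])
for a in np.arange(1.3,2,.1): print(round(a,1),*[np.round(proj(d[n],T(p,[edge(a,-35),edge(a,95)]))/.64).tolist() for n in d])
out=[]
for n,(x,y) in dict(top=(175,125),scene=(235,140)).items():
    out.append(cv2.resize(d[n]["image"][y:y+100,x:x+133],(798,600),interpolation=cv2.INTER_CUBIC)); print(n,x,y)
    cv2.imwrite(f"pics/c_{n}.png",cv2.convertScaleAbs(out[-1],alpha=1.6))
E
```

```text
[ 6.31899015e+02 -1.50472420e+01 -1.79873876e-01] [-0.2 -1.   0.1 -0.9  1.2 -0.1 -1.  -1.1  1.  -1.7 -0.6  1.6 -2.1 -2.7
 -0.1 -1.8]
0.0 [323. 309.] [444. 240.]
0.5 [308. 303.] [458. 237.]
1.0 [298. 291.] [472. 238.]
1.5 [295. 275.] [484. 245.]
2.0 [301. 260.] [491. 254.]
2.5 [313. 250.] [490. 264.]
3.0 [329. 246.] [483. 272.]
3.5 [345. 249.] [470. 277.]
4.0 [356. 260.] [455. 277.]
4.5 [361. 275.] [442. 271.]
5.0 [358. 290.] [433. 262.]
5.5 [348. 303.] [432. 252.]
6.0 [332. 309.] [438. 243.]
1.3 [[430.0, 288.0], [438.0, 226.0]] [[386.0, 294.0], [421.0, 334.0]]
1.4 [[426.0, 287.0], [434.0, 225.0]] [[389.0, 292.0], [425.0, 332.0]]
1.5 [[421.0, 286.0], [429.0, 224.0]] [[393.0, 290.0], [428.0, 330.0]]
1.6 [[417.0, 286.0], [425.0, 223.0]] [[396.0, 288.0], [432.0, 328.0]]
1.7 [[413.0, 285.0], [421.0, 223.0]] [[399.0, 287.0], [435.0, 326.0]]
1.8 [[409.0, 285.0], [417.0, 223.0]] [[403.0, 286.0], [439.0, 325.0]]
1.9 [[404.0, 285.0], [413.0, 223.0]] [[406.0, 285.0], [442.0, 324.0]]
top 175 125
scene 235 140
```

View pics/c_top.png

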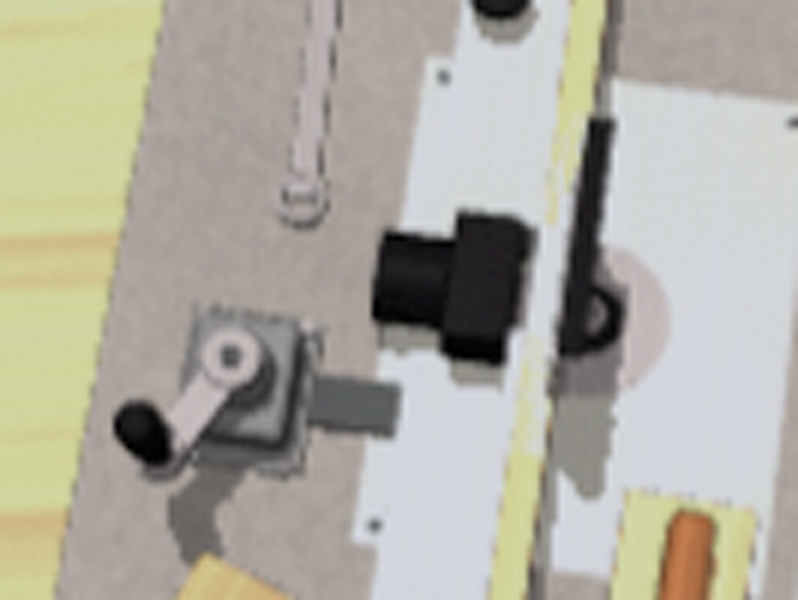

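View pics/c_scene.png

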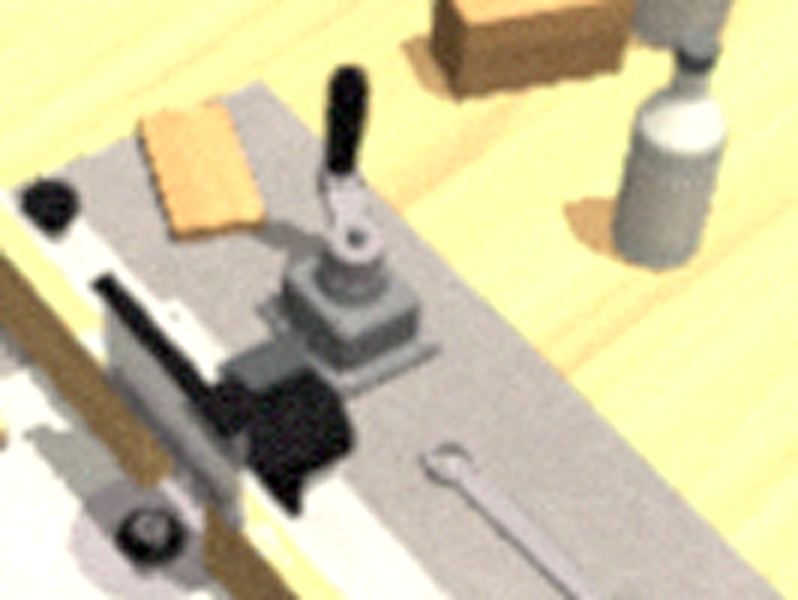

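The crops show:
- **Top:** hub at (232,356), handle top about (130,420), lip from (600,118) to (573,355), and cutter at (598,315).
- **Scene:** hub at (355,238), handle cap at (348,78), and lip from (100,283) to about (222,420).

I'll refine the pose and both joint angles with one combined fit.

```bash
cat >> h.py <<'E'
def toolrow(st,Pw,yaw_deg=None):
    """shift in tool axes (m) to reach world TCP Pw with the tool vertical, given state"""
    Rt=R.from_rotvec(st["tcp_rot"]); return np.round(Rt.inv().apply(np.array(Pw)-st["eef_pos"])/1000,4)
E
python3 - <<'E'
from h import *
import pickle
from bench import state
d=pickle.load(open("im0.pkl","rb"))
C=[[260,210,22],[260,-260,22],[-260,-260,22],[-260,210,22]]
u=lambda L:(np.array(L)+.5)*.64-.5
c=lambda L,o:(np.array(L)+.5)/6-.5+np.array(o)
t=np.r_[u([[320,170],[520,194],[497,420],[281,392]]),c([[232,356],[130,420],[600,118],[573,355],[598,315]],(175,125))]
s=np.r_[u([[571,377],[390,480],[272,315],[434,241]]),c([[355,238],[348,76],[100,283],[152,528]],(235,140))]
def lip(a,x): r=88;n=-4; return [x,-57-r*np.cos(a)+n*np.sin(a),96+r*np.sin(a)+n*np.cos(a)]
def f(q):
    p,a,g=q[:3],q[3],q[4]
    cut=[30,-70,34+5*a/6.283]
    A=proj(d["top"],T(p,C+[[-40,120,102],handle(a,178),lip(g,95),lip(g,-35),cut]))+q[5:7]-t
    B=proj(d["scene"],T(p,C+[[-40,120,102],handle(a,178),lip(g,-35),cut]))+q[7:9]-s
    return np.r_[A.ravel(),B.ravel(),q[5:9]/.7]
r=least_squares(f,[632,-15,-.18,.5,1.5,0,0,0,0],loss="soft_l1");q=r.x
print(np.round(q,3));print(np.round(f(q)[:18],1),np.round(f(q)[18:],1))
np.save("p.npy",q)
ax=T(q[:3],[-40,120,146])[0];h=T(q[:3],handle(q[3]))[0];st=state()
print("axis",ax,"handle",h,R.from_rotvec(st["tcp_rot"]).as_matrix().round(3),toolrow(st,[h[0],h[1],230]))
E
```

```text
[ 6.30801e+02 -1.44710e+01 -1.79000e-01  5.09000e-01  1.53700e+00
  9.40000e-02  2.58000e-01  1.48000e-01  8.97000e-01]
[-0.1 -0.3  0.1 -0.2  1.4  0.6 -0.8 -0.2 -0.2  0.5  0.3  0.1  0.5 -0.7
 -0.2 -0.2 -1.3 -0.1] [ 1.1 -1.  -0.2  2.3 -1.8 -1.8  0.1 -0.9 -0.   1.1  0.4 -0.1 -0.2 -1.4
 -0.2  0.4  0.1  0.4  0.2  1.3]
axis [612.79833989 110.7322812  146.        ] handle [562.59842382 152.02354451 146.        ] [[-0.973  0.229 -0.001]
 [ 0.229  0.973 -0.002]
 [ 0.    -0.002 -1.   ]] [-0.513  -0.3977  0.0007]
```

jog_arm([
  [[-0.032,-0.0248,0],[0,0,0]],
  [[-0.032,-0.0248,0],[0,0,0]],
  [[-0.032,-0.0248,0],[0,0,0]],
  [[-0.032,-0.0248,0],[0,0,0]],
  [[-0.032,-0.0248,0],[0,0,0]],
  [[-0.032,-0.0248,0],[0,0,0]],
  [[-0.032,-0.0248,0],[0,0,0]],
  [[-0.032,-0.0248,0],[0,0,0]],
])

```text
time: 0.77
eef_pos: [358.7, 403.6, 230.9]
tcp_rot: [-0.361, -3.12, 0.001]
wrist_force: [0.9, -0.2, -0.1]
grip_width: 0.999
grasp_force: 0.0
```

jog_arm([
  [[-0.032,-0.0248,0],[0,0,0]],
  [[-0.032,-0.0248,0],[0,0,0]],
  [[-0.032,-0.0248,0],[0,0,0]],
  [[-0.032,-0.0248,0],[0,0,0]],
  [[-0.032,-0.0248,0],[0,0,0]],
  [[-0.032,-0.0248,0],[0,0,0]],
  [[-0.032,-0.0248,0],[0,0,0]],
  [[-0.032,-0.0248,0],[0,0,0]],
])

```text
time: 1.43
eef_pos: [562.6, 151.9, 230.8]
tcp_rot: [-0.362, -3.12, 0.0]
wrist_force: [0.4, 1.4, -0.5]
grip_width: 1.003
grasp_force: 0.0
```

jog_arm([
  [[0,0,0],[0,0,-7]],
  [[0,0,0],[0,0,-7]],
  [[0,0,0],[0,0,-7]],
  [[0,0,0],[0,0,-7]],
  [[0,0,0],[0,0,-7]],
  [[0,0,0],[0,0,-7]],
  [[0,0,0],[0,0,-7]],
  [[0,0,0],[0,0,-7]],
  [[0,0,0],[0,0,-7]],
  [[0,0,0],[0,0,-7]],
])

```text
time: 2.27
eef_pos: [561.6, 153.6, 230.7]
tcp_rot: [1.501, -2.758, -0.001]
wrist_force: [-0.3, 0.1, 0.8]
grip_width: 1.0
grasp_force: 0.0
```

Run:
```python
from h import *
from bench import *
q=np.load("p.npy");st=state();print(st["joint_pos"].round(3),st["eef_pos"])
g=get_image("wrist")
for z in(178,146): print(proj(g,T(q[:3],handle(q[3],z))).round(1))
print("hub",proj(g,T(q[:3],[-40,120,102])).round(1),g["origin"])
print(toolrow(st,T(q[:3],handle(q[3],127))[0]))
im=cv2.convertScaleAbs(g["image"],alpha=1.5)
cv2.imwrite("pics/w1.png",cv2.resize(im,(800,600),interpolation=cv2.INTER_CUBIC))
import pickle;pickle.dump(g,open("w1.pkl","wb"))
```

```text
[ 0.093  0.085  1.81  -0.     1.248 -2.475] [561.62996878 153.63714569 230.65284833]
[[256.7 216.1]]
[[257.1 201.9]]
hub [[181.6 179.1]] [524.78997726  97.27943101 373.67853872]
[ 0.0007 -0.0018  0.1037]
```

View pics/w1.png

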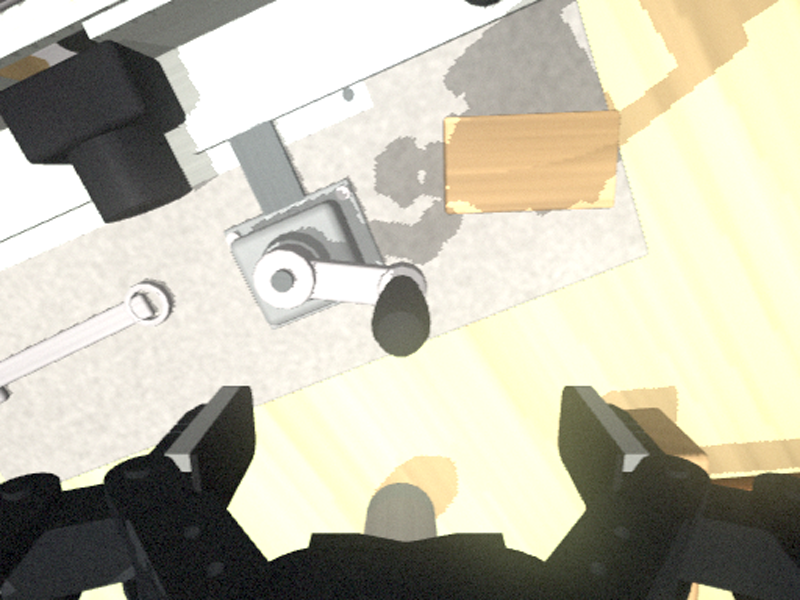

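The wrist view shows the hub top at (284,280) and the handle top at (401,337). Both match the fit to within a pixel. Next I descend and grip.

jog_arm([
  [[0.0007,-0.0018,0.02],[0,0,0]],
  [[0,0,0.03],[0,0,0]],
  [[0,0,0.03],[0,0,0]],
  [[0,0,0.0237],[0,0,0]],
  [[0,0,0],[0,0,0]],
], claw=0.0854)

```text
time: 2.73
eef_pos: [558.6, 151.6, 121.0]
tcp_rot: [1.485, -2.755, -0.008]
wrist_force: [-0.4, -1.2, -1.5]
grip_width: 0.997
grasp_force: 0.0
```

jog_arm([
  [[0,0,0],[0,0,0]],
  [[0,0,0],[0,0,0]],
  [[0,0,0],[0,0,0]],
  [[0,0,0],[0,0,0]],
  [[0,0,0],[0,0,0]],
  [[0,0,0],[0,0,0]],
], claw=0.0, newtons=30)

```text
time: 3.23
eef_pos: [563.9, 152.5, 129.6]
tcp_rot: [-1.492, 2.762, -0.0]
wrist_force: [-1.9, 0.2, 6.0]
grip_width: 0.293
grasp_force: 29.8
```

```bash
cat >> h.py <<'E'
def arc(st,q,w=7.):
    "arc row in tool axes about the crank axis, plus crank angle estimate from the TCP"
    ax=T(q[:3],[-40,120,st["eef_pos"][2]])[0]
    v=R.from_rotvec(st["tcp_rot"]).inv().apply(ax-st["eef_pos"])
    d=st["eef_pos"]-ax
    ang=(np.pi-(np.arctan2(d[1],d[0])-q[2]))%(2*np.pi)
    return ((v-R.from_euler("z",w,degrees=True).apply(v))/1000).round(5),np.hypot(*d[:2]).round(2),ang.round(4),v.round(1)
def rep(st=None):
    from bench import state
    st=st or state();q=np.load("p.npy")
    print(round(st["time"],2),"j",st["joint_pos"].round(3),"p",st["eef_pos"].round(1),"F",st["wrist_force"].round(1),"gw",st["grip_width"].round(3),st["grasp_force"].round(1),"z",R.from_rotvec(st["tcp_rot"]).as_matrix()[:,2].round(4))
    print("arc7,rad,ang,v",*arc(st,q))
E
python3 -c "from h import *;rep()"
```

```text
Traceback (most recent call last):
  File "h.py", line 26, in rep
    print(round(st["time"],2),"j",st["joint_pos"].round(3),"p",st["eef_pos"].round(1),"F",st["wrist_force"].round(1),"gw",st["grip_width"].round(3),st["grasp_force"].round(1),"z",R.from_rotvec(st["tcp_rot"]).as_matrix()[:,2].round(4))
                                                                                                                          ^^^^^^^^^^^^^^^^^^^^^^
AttributeError: 'float' object has no attribute 'round'
```

```bash
sed -i 's/st\["grip_width"\].round(3),st\["grasp_force"\].round(1)/round(st["grip_width"],3),round(st["grasp_force"],1)/' h.py; python3 -c "from h import *;rep();rep()"
```

```text
3.23 j [ 9.000e-02  1.920e-01  1.886e+00  1.000e-03  1.061e+00 -2.472e+00] p [563.9 152.5 129.6] F [-1.9  0.2  6. ] gw 0.293 29.8 z [ 2.e-03  8.e-04 -1.e+00]
arc7,rad,ang,v [-0.00771 -0.00146  0.     ] 64.3 0.5273 [  8.1 -63.8   0.1]
3.23 j [ 9.000e-02  1.920e-01  1.886e+00  1.000e-03  1.061e+00 -2.472e+00] p [563.9 152.5 129.6] F [-1.9  0.2  6. ] gw 0.293 29.8 z [ 2.e-03  8.e-04 -1.e+00]
arc7,rad,ang,v [-0.00771 -0.00146  0.     ] 64.3 0.5273 [  8.1 -63.8   0.1]
```

jog_arm([
  [[-0.0078,-0.00148,0],[0,0,7]],
  [[-0.0078,-0.00148,0],[0,0,7]],
  [[-0.0078,-0.00148,0],[0,0,7]],
  [[-0.0078,-0.00148,0],[0,0,7]],
  [[-0.0078,-0.00148,0],[0,0,7]],
  [[-0.0078,-0.00148,0],[0,0,7]],
  [[-0.0078,-0.00148,0],[0,0,7]],
  [[-0.0078,-0.00148,0],[0,0,7]],
  [[-0.0078,-0.00148,0],[0,0,7]],
  [[-0.0078,-0.00148,0],[0,0,7]],
])

```text
time: 4.07
eef_pos: [636.3, 171.5, 129.6]
tcp_rot: [0.37, 3.118, 0.002]
wrist_force: [-2.8, 0.4, 4.7]
grip_width: 0.292
grasp_force: 29.9
```

```bash
python3 -c "from h import *;rep()"
```

```text
4.07 j [ 1.090e-01  3.450e-01  1.697e+00  1.000e-03  1.098e+00 -1.226e+00] p [636.3 171.5 129.6] F [-2.8  0.4  4.7] gw 0.292 29.9 z [ 1.8e-03  7.0e-04 -1.0e+00]
arc7,rad,ang,v [-0.00781 -0.00153 -0.     ] 65.16 1.7608 [  8.6 -64.6  -0.1]
```

jog_arm([
  [[-0.0078,-0.00148,0],[0,0,7]],
  [[-0.0078,-0.00148,0],[0,0,7]],
  [[-0.0078,-0.00148,0],[0,0,7]],
  [[-0.0078,-0.00148,0],[0,0,7]],
  [[-0.0078,-0.00148,0],[0,0,7]],
  [[-0.0078,-0.00148,0],[0,0,7]],
  [[-0.0078,-0.00148,0],[0,0,7]],
  [[-0.0078,-0.00148,0],[0,0,7]],
  [[-0.0078,-0.00148,0],[0,0,7]],
  [[-0.0078,-0.00148,0],[0,0,7]],
])

```text
time: 4.9
eef_pos: [678.9, 109.9, 129.7]
tcp_rot: [2.092, 2.342, 0.005]
wrist_force: [-0.1, 2.4, 4.0]
grip_width: 0.293
grasp_force: 29.9
```

jog_arm([
  [[-0.0078,-0.00148,0],[0,0,7]],
  [[-0.0078,-0.00148,0],[0,0,7]],
  [[-0.0078,-0.00148,0],[0,0,7]],
  [[-0.0078,-0.00148,0],[0,0,7]],
  [[-0.0078,-0.00148,0],[0,0,7]],
  [[-0.0078,-0.00148,0],[0,0,7]],
  [[-0.0078,-0.00148,0],[0,0,7]],
  [[-0.0078,-0.00148,0],[0,0,7]],
  [[-0.0078,-0.00148,0],[0,0,7]],
  [[-0.0078,-0.00148,0],[0,0,7]],
])

```text
time: 5.73
eef_pos: [635.6, 49.0, 129.6]
tcp_rot: [3.058, 0.718, 0.007]
wrist_force: [-0.1, 2.9, 3.5]
grip_width: 0.292
grasp_force: 29.8
```

jog_arm([
  [[-0.0078,-0.00148,0],[0,0,7]],
  [[-0.0078,-0.00148,0],[0,0,7]],
  [[-0.0078,-0.00148,0],[0,0,7]],
  [[-0.0078,-0.00148,0],[0,0,7]],
  [[-0.0078,-0.00148,0],[0,0,7]],
  [[-0.0078,-0.00148,0],[0,0,7]],
  [[-0.0078,-0.00148,0],[0,0,7]],
  [[-0.0078,-0.00148,0],[0,0,7]],
  [[-0.0078,-0.00148,0],[0,0,7]],
  [[0,0,0],[0,0,0]],
])

```text
time: 6.57
eef_pos: [568.6, 63.3, 129.6]
tcp_rot: [-2.984, 0.98, -0.006]
wrist_force: [0.7, -1.0, 4.7]
grip_width: 0.294
grasp_force: 29.6
```

```bash
python3 -c "from h import *;rep()"
```

```text
6.57 j [-0.066  0.166  1.917 -0.     1.055  2.139] p [568.6  63.3 129.6] F [ 0.7 -1.   4.7] gw 0.294 29.6 z [ 3.7e-03 -3.0e-04 -1.0e+00]
arc7,rad,ang,v [-0.00779 -0.00139  0.     ] 64.84 5.2835 [  7.5 -64.4   0.2]
```

Tracking is accurate at 39 × 7°. I'll open and rewind the wrist around the upright handle without lifting, then regrip.

jog_arm([
  [[0,0,0],[0,0,0]],
  [[0,0,0],[0,0,0]],
  [[0,0,0],[0,0,0]],
  [[0,0,0],[0,0,-7]],
  [[0,0,0],[0,0,-7]],
  [[0,0,0],[0,0,-7]],
  [[0,0,0],[0,0,-7]],
  [[0,0,0],[0,0,-7]],
  [[0,0,0],[0,0,-7]],
  [[0,0,0],[0,0,-7]],
], claw=0.075)

```text
time: 7.4
eef_pos: [567.6, 62.5, 126.9]
tcp_rot: [-3.121, -0.36, 0.002]
wrist_force: [0.1, -0.3, -0.6]
grip_width: 0.878
grasp_force: 0.0
```

jog_arm([
  [[0,0,0],[0,0,-7]],
  [[0,0,0],[0,0,-7]],
  [[0,0,0],[0,0,-7]],
  [[0,0,0],[0,0,-7]],
  [[0,0,0],[0,0,-7]],
  [[0,0,0],[0,0,-7]],
  [[0,0,0],[0,0,-7]],
  [[0,0,0],[0,0,-7]],
  [[0,0,0],[0,0,-7]],
  [[0,0,0],[0,0,-7]],
])

```text
time: 8.23
eef_pos: [567.6, 62.4, 126.9]
tcp_rot: [-2.349, -2.085, 0.002]
wrist_force: [-0.3, -0.5, -0.5]
grip_width: 0.878
grasp_force: 0.0
```

jog_arm([
  [[0,0,0],[0,0,-7]],
  [[0,0,0],[0,0,-7]],
  [[0,0,0],[0,0,-7]],
  [[0,0,0],[0,0,-7]],
  [[0,0,0],[0,0,-7]],
  [[0,0,0],[0,0,-7]],
  [[0,0,0],[0,0,-7]],
  [[0,0,0],[0,0,-7]],
  [[0,0,0],[0,0,-7]],
  [[0,0,0],[0,0,-7]],
])

```text
time: 9.07
eef_pos: [567.6, 62.5, 126.9]
tcp_rot: [-0.729, -3.055, 0.001]
wrist_force: [-0.5, 0.1, 0.9]
grip_width: 0.879
grasp_force: 0.0
```

jog_arm([
  [[0,0,0],[0,0,-7]],
  [[0,0,0],[0,0,-7]],
  [[0,0,0],[0,0,-7]],
  [[0,0,0],[0,0,-7]],
  [[0,0,0],[0,0,-7]],
  [[0,0,0],[0,0,-7]],
  [[0,0,0],[0,0,-7]],
  [[0,0,0],[0,0,-7]],
  [[0,0,0],[0,0,-7]],
  [[0,0,0],[0,0,-7]],
])

```text
time: 9.9
eef_pos: [567.6, 62.4, 126.8]
tcp_rot: [1.155, -2.92, -0.001]
wrist_force: [0.1, -0.4, -0.5]
grip_width: 0.878
grasp_force: 0.0
```

```bash
python3 -c "from h import *;rep()"
```

```text
9.9 j [-0.068  0.17   1.918 -0.     1.055 -2.392] p [567.6  62.4 126.8] F [ 0.1 -0.4 -0.5] gw 0.878 0.0 z [-0.0014  0.     -1.    ]
arc7,rad,ang,v [ 4.00e-05  8.07e-03 -0.00e+00] 66.11 5.2854 [-66.    4.3  -0.1]
```

jog_arm([
  [[-0.001,0,0],[0,0,0]],
  [[0,0,0],[0,0,0]],
  [[0,0,0],[0,0,0]],
  [[0,0,0],[0,0,0]],
  [[0,0,0],[0,0,0]],
], claw=0.0)

```text
time: 10.32
eef_pos: [568.8, 63.0, 127.6]
tcp_rot: [1.144, -2.926, 0.001]
wrist_force: [-0.5, -2.3, -0.0]
grip_width: 0.297
grasp_force: 29.7
```

jog_arm([
  [[3e-05,0.00794,0],[0,0,7]],
  [[3e-05,0.00794,0],[0,0,7]],
  [[3e-05,0.00794,0],[0,0,7]],
  [[3e-05,0.00794,0],[0,0,7]],
  [[3e-05,0.00794,0],[0,0,7]],
  [[3e-05,0.00794,0],[0,0,7]],
  [[3e-05,0.00794,0],[0,0,7]],
  [[3e-05,0.00794,0],[0,0,7]],
  [[3e-05,0.00794,0],[0,0,7]],
  [[3e-05,0.00794,0],[0,0,7]],
])

```text
time: 11.15
eef_pos: [553.7, 136.2, 127.6]
tcp_rot: [0.749, 3.051, -0.002]
wrist_force: [0.9, -3.0, -0.2]
grip_width: 0.292
grasp_force: 30.5
```

```bash
python3 -c "from h import *;rep()"
```

```text
11.15 j [ 0.064  0.167  1.92  -0.002  1.055 -1.025] p [553.7 136.2 127.6] F [ 0.9 -3.  -0.2] gw 0.292 30.5 z [-3.0e-04 -1.5e-03 -1.0e+00]
arc7,rad,ang,v [0.00011 0.00786 0.     ] 64.4 0.2278 [-64.2   4.8   0. ]
```

jog_arm([
  [[3e-05,0.00794,0],[0,0,7]],
  [[3e-05,0.00794,0],[0,0,7]],
  [[3e-05,0.00794,0],[0,0,7]],
  [[3e-05,0.00794,0],[0,0,7]],
  [[3e-05,0.00794,0],[0,0,7]],
  [[3e-05,0.00794,0],[0,0,7]],
  [[3e-05,0.00794,0],[0,0,7]],
  [[3e-05,0.00794,0],[0,0,7]],
  [[3e-05,0.00794,0],[0,0,7]],
  [[3e-05,0.00794,0],[0,0,7]],
])

```text
time: 11.98
eef_pos: [617.2, 175.5, 127.6]
tcp_rot: [-2.362, -2.07, 0.002]
wrist_force: [-0.9, -0.9, 1.1]
grip_width: 0.289
grasp_force: 30.6
```

jog_arm([
  [[3e-05,0.00794,0],[0,0,7]],
  [[3e-05,0.00794,0],[0,0,7]],
  [[3e-05,0.00794,0],[0,0,7]],
  [[3e-05,0.00794,0],[0,0,7]],
  [[3e-05,0.00794,0],[0,0,7]],
  [[3e-05,0.00794,0],[0,0,7]],
  [[3e-05,0.00794,0],[0,0,7]],
  [[3e-05,0.00794,0],[0,0,7]],
  [[3e-05,0.00794,0],[0,0,7]],
  [[3e-05,0.00794,0],[0,0,7]],
])

```text
time: 12.82
eef_pos: [676.1, 129.3, 127.7]
tcp_rot: [-3.122, -0.341, -0.001]
wrist_force: [-0.1, 0.6, 1.0]
grip_width: 0.299
grasp_force: 30.5
```

jog_arm([
  [[3e-05,0.00794,0],[0,0,7]],
  [[3e-05,0.00794,0],[0,0,7]],
  [[3e-05,0.00794,0],[0,0,7]],
  [[3e-05,0.00794,0],[0,0,7]],
  [[3e-05,0.00794,0],[0,0,7]],
  [[3e-05,0.00794,0],[0,0,7]],
  [[3e-05,0.00794,0],[0,0,7]],
  [[3e-05,0.00794,0],[0,0,7]],
  [[3e-05,0.00794,0],[0,0,7]],
  [[0,0,0],[0,0,0]],
])

```text
time: 13.65
eef_pos: [658.2, 62.7, 127.7]
tcp_rot: [-2.841, 1.339, -0.002]
wrist_force: [2.1, 0.1, -1.5]
grip_width: 0.297
grasp_force: 30.8
```

```bash
python3 -c "from h import *;rep()"
```

```text
13.65 j [-0.058  0.352  1.691  0.     1.097  2.393] p [658.2  62.7 127.7] F [ 2.1  0.1 -1.5] gw 0.297 30.8 z [ 1.2e-03  2.0e-04 -1.0e+00]
arc7,rad,ang,v [ 6.00e-05  8.07e-03 -0.00e+00] 66.07 3.7757 [-65.9   4.5  -0. ]
```

jog_arm([
  [[0,0,0],[0,0,0]],
  [[0,0,0],[0,0,0]],
  [[0,0,0],[0,0,0]],
  [[0,0,0],[0,0,-7]],
  [[0,0,0],[0,0,-7]],
  [[0,0,0],[0,0,-7]],
  [[0,0,0],[0,0,-7]],
  [[0,0,0],[0,0,-7]],
  [[0,0,0],[0,0,-7]],
  [[0,0,0],[0,0,-7]],
], claw=0.075)

```text
time: 14.48
eef_pos: [658.2, 63.8, 127.6]
tcp_rot: [-3.141, 0.021, 0.001]
wrist_force: [0.6, 1.1, 0.5]
grip_width: 0.877
grasp_force: 0.0
```

jog_arm([
  [[0,0,0],[0,0,-7]],
  [[0,0,0],[0,0,-7]],
  [[0,0,0],[0,0,-7]],
  [[0,0,0],[0,0,-7]],
  [[0,0,0],[0,0,-7]],
  [[0,0,0],[0,0,-7]],
  [[0,0,0],[0,0,-7]],
  [[0,0,0],[0,0,-7]],
  [[0,0,0],[0,0,-7]],
  [[0,0,0],[0,0,-7]],
])

```text
time: 15.32
eef_pos: [658.2, 63.8, 127.6]
tcp_rot: [-2.585, -1.784, 0.0]
wrist_force: [-0.3, 0.1, -0.3]
grip_width: 0.882
grasp_force: 0.0
```

jog_arm([
  [[0,0,0],[0,0,-7]],
  [[0,0,0],[0,0,-7]],
  [[0,0,0],[0,0,-7]],
  [[0,0,0],[0,0,-7]],
  [[0,0,0],[0,0,-7]],
  [[0,0,0],[0,0,-7]],
  [[0,0,0],[0,0,-7]],
  [[0,0,0],[0,0,-7]],
  [[0,0,0],[0,0,-7]],
  [[0,0,0],[0,0,-7]],
])

```text
time: 16.15
eef_pos: [658.2, 63.8, 127.6]
tcp_rot: [-1.094, -2.944, 0.0]
wrist_force: [0.1, -0.9, -0.2]
grip_width: 0.878
grasp_force: 0.0
```

Run:
```python
from h import *
q=np.load("p.npy")
d=np.array([613.6,110.5])-T(q[:3],[-40,120,0])[0][:2]; q[:2]+=d; np.save("p.npy",q); print(q[:3]); rep()
```

```text
[ 6.31602209e+02 -1.47035162e+01 -1.78945717e-01]
16.15 j [-0.057  0.353  1.69   0.     1.098 -0.916] p [658.2  63.8 127.6] F [ 0.1 -0.9 -0.2] gw 0.878 0.0 z [-4.e-04  1.e-04 -1.e+00]
arc7,rad,ang,v [ 0.00124 -0.00778  0.     ] 64.54 3.7712 [64.2  6.3  0. ]
```

jog_arm([
  [[0,0,0],[0,0,0]],
  [[0,0,0],[0,0,0]],
  [[0,0,0],[0,0,0]],
  [[0,0,0],[0,0,0]],
  [[0,0,0],[0,0,0]],
  [[0.00125,-0.00784,0],[0,0,7]],
  [[0.00125,-0.00784,0],[0,0,7]],
  [[0.00125,-0.00784,0],[0,0,7]],
  [[0.00125,-0.00784,0],[0,0,7]],
], claw=0.0)

```text
time: 16.9
eef_pos: [630.7, 47.9, 127.7]
tcp_rot: [1.792, 2.58, 0.001]
wrist_force: [0.5, 0.6, 0.0]
grip_width: 0.289
grasp_force: 30.0
```

jog_arm([
  [[0.00125,-0.00784,0],[0,0,7]],
  [[0.00125,-0.00784,0],[0,0,7]],
  [[0.00125,-0.00784,0],[0,0,7]],
  [[0.00125,-0.00784,0],[0,0,7]],
  [[0.00125,-0.00784,0],[0,0,7]],
  [[0.00125,-0.00784,0],[0,0,7]],
  [[0.00125,-0.00784,0],[0,0,7]],
  [[0.00125,-0.00784,0],[0,0,7]],
  [[0.00125,-0.00784,0],[0,0,7]],
  [[0.00125,-0.00784,0],[0,0,7]],
])

```text
time: 17.73
eef_pos: [560.7, 73.2, 127.7]
tcp_rot: [2.947, 1.084, 0.002]
wrist_force: [3.0, -1.0, -1.2]
grip_width: 0.295
grasp_force: 29.9
```

jog_arm([
  [[0.00125,-0.00784,0],[0,0,7]],
  [[0.00125,-0.00784,0],[0,0,7]],
  [[0.00125,-0.00784,0],[0,0,7]],
  [[0.00125,-0.00784,0],[0,0,7]],
  [[0.00125,-0.00784,0],[0,0,7]],
  [[0.00125,-0.00784,0],[0,0,7]],
  [[0.00125,-0.00784,0],[0,0,7]],
  [[0,0,0],[0,0,0]],
])

```text
time: 18.4
eef_pos: [551.0, 126.6, 127.7]
tcp_rot: [3.133, -0.23, 0.002]
wrist_force: [0.9, -2.5, -1.1]
grip_width: 0.29
grasp_force: 29.9
```

```bash
python3 -c "from h import *;rep()"
```

```text
18.4 j [ 4.700e-02  1.550e-01  1.933e+00 -1.000e-03  1.052e+00  1.764e+00] p [551.  126.6 127.7] F [ 0.9 -2.5 -1.1] gw 0.29 29.9 z [ 1.4e-03 -4.0e-04 -1.0e+00]
arc7,rad,ang,v [ 0.00131 -0.00779  0.     ] 64.67 0.0731 [64.3  6.8  0.1]
```

jog_arm([
  [[0.00125,-0.00784,0],[0,0,7]],
  [[0.00125,-0.00784,0],[0,0,7]],
  [[0.00125,-0.00784,0],[0,0,7]],
  [[0.00076,-0.00534,0],[0,0,4.75]],
  [[0,0,0],[0,0,0]],
  [[0,0,0],[0,0,0]],
])

```text
time: 18.9
eef_pos: [563.8, 151.7, 127.7]
tcp_rot: [-3.006, 0.913, -0.001]
wrist_force: [0.3, -1.3, -0.6]
grip_width: 0.296
grasp_force: 30.0
```

```bash
python3 -c "from h import *;rep()"
```

```text
18.9 j [ 0.089  0.195  1.887 -0.     1.059  2.25 ] p [563.8 151.7 127.7] F [ 0.3 -1.3 -0.6] gw 0.296 30.0 z [ 7.e-04 -1.e-04 -1.e+00]
arc7,rad,ang,v [ 0.00128 -0.00779  0.     ] 64.64 0.5127 [64.3  6.6  0. ]
```

jog_arm([
  [[0,0,0],[0,0,0]],
  [[0,0,0],[0,0,0]],
  [[0,0,0],[0,0,0]],
  [[0,0,0],[0,0,0]],
  [[0,0,-0.015],[0,0,0]],
  [[0,0,-0.025],[0,0,0]],
  [[0,0,-0.025],[0,0,0]],
  [[0,0,-0.025],[0,0,0]],
  [[0,0,-0.01],[0,0,0]],
], claw=0.0854)

```text
time: 19.65
eef_pos: [565.1, 152.5, 232.0]
tcp_rot: [-3.002, 0.916, -0.009]
wrist_force: [-0.1, 0.3, -0.3]
grip_width: 0.997
grasp_force: 0.0
```

Run:
```python
from h import *
from bench import *
rep()
q=np.load("p.npy");st=state()
Rt=R.from_rotvec(st["tcp_rot"]);print("tool y in table yaw deg",np.degrees(np.arctan2(*Rt.as_matrix()[1::-1,1])-q[2]))
P=T(q[:3],[30,-25,215])[0];print("above start",P,toolrow(st,P))
g=get_image("wrist")
im=cv2.convertScaleAbs(g["image"],alpha=1.5)
print("hub",proj(g,T(q[:3],[-40,120,102])).round(1)/.64,"handle",proj(g,T(q[:3],handle(q[3],178)))/.64)
cv2.imwrite("pics/w2.png",cv2.resize(im,(800,600),interpolation=cv2.INTER_CUBIC))
```

```text
19.65 j [0.09  0.086 1.806 0.    1.243 2.253] p [565.1 152.5 232. ] F [-0.1  0.3 -0.3] gw 0.997 0.0 z [ 6.4e-03  8.0e-04 -1.0e+00]
arc7,rad,ang,v [ 0.00142 -0.0077   0.     ] 64.15 0.5347 [63.7  7.8  0.3]
tool y in table yaw deg -113.67143141579534
above start [656.67335998 -44.64408032 215.        ] [0.1859 0.1125 0.0175]
hub [[421.40625 174.21875]] handle [[409.55223021 339.74678826]]
```

View pics/w2.png

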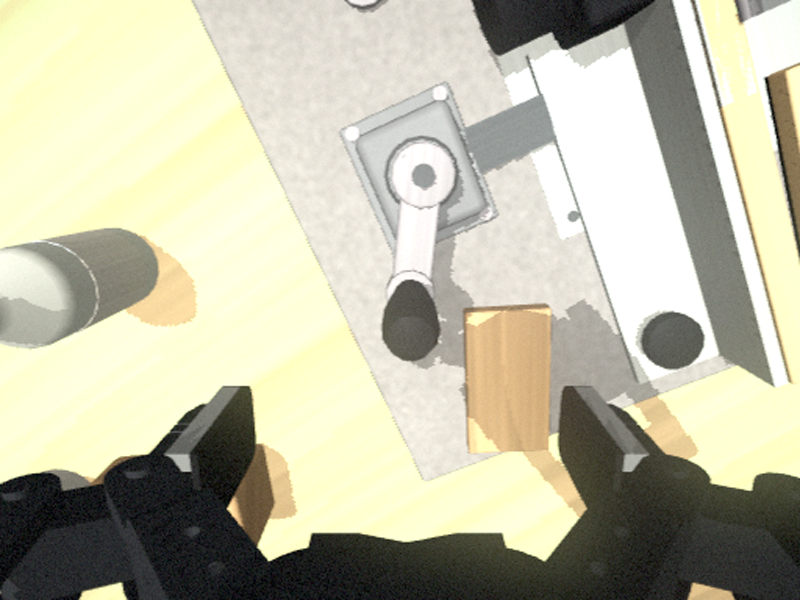

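jog_arm([
  [[0.031,0.0188,0.0025],[0,0,0]],
  [[0.031,0.0188,0.0025],[0,0,0]],
  [[0.031,0.0188,0.0025],[0,0,0]],
  [[0.031,0.0188,0.0025],[0,0,0]],
  [[0.031,0.0188,0.0025],[0,0,0]],
  [[0.031,0.0188,0.0025],[0,0,0]],
], claw=0.0)

```text
time: 20.2
eef_pos: [654.4, -46.7, 210.4]
tcp_rot: [3.005, -0.917, -0.004]
wrist_force: [-0.2, -0.2, -0.1]
grip_width: 0.145
grasp_force: 0.0
```

jog_arm([
  [[0,0,0],[0,0,-7.1]],
  [[0,0,0],[0,0,-7.1]],
  [[0,0,0],[0,0,-7.1]],
  [[0,0,0],[0,0,-7.1]],
  [[0,0,0],[0,0,-7.1]],
  [[0,0,0],[0,0,-7.1]],
  [[0,0,0],[0,0,-7.1]],
  [[0,0,0],[0,0,-7.1]],
])

```text
time: 20.87
eef_pos: [653.8, -45.1, 210.4]
tcp_rot: [-3.076, -0.631, 0.004]
wrist_force: [-0.5, 0.5, -0.0]
grip_width: -0.0
grasp_force: 0.0
```

jog_arm([
  [[0,0,0],[0,0,-7.1]],
  [[0,0,0],[0,0,-7.1]],
  [[0,0,0],[0,0,-7.1]],
  [[0,0,0],[0,0,-7.1]],
  [[0,0,0],[0,0,-7.1]],
  [[0,0,0],[0,0,-7.1]],
  [[0,0,0],[0,0,-7.1]],
  [[0,0,0],[0,0,-7.1]],
])

```text
time: 21.53
eef_pos: [653.8, -45.1, 210.4]
tcp_rot: [-2.405, -2.018, 0.003]
wrist_force: [-0.7, 0.3, -0.7]
grip_width: 0.0
grasp_force: 0.0
```

```bash
cat >> h.py <<'E'
def tab(st,q): # TCP in the table frame
    d=st["eef_pos"]-np.array([q[0],q[1],0]);return R.from_euler("z",-q[2]).apply(d).round(1)
E
python3 - <<'E'
from h import *
from bench import *
rep();q=np.load("p.npy");st=state()
print(tab(st,q)); Rt=R.from_rotvec(st["tcp_rot"]);print(np.degrees(np.arctan2(*Rt.as_matrix()[1::-1,1])-q[2]))
# guard sweep: leading bottom corner on the plate's upper face, 11 mm ahead of the TCP in table -y
prev=None
for a in np.r_[1.50,1.4:-.01:-.1]:
    rho=66;C=np.array([-57-rho*np.cos(a)+3*np.sin(a),96+rho*np.sin(a)+3*np.cos(a)]);t=C+[11,0]
    print(round(a,2),t.round(1));
E
```

```text
21.53 j [-0.223  0.262  1.645  0.     1.237 -0.049] p [653.8 -45.1 210.4] F [-0.7  0.3 -0.7] gw 0.0 0.0 z [-2.9e-03  8.0e-04 -1.0e+00]
arc7,rad,ang,v [-0.00703 -0.01832  0.     ] 160.69 4.2803 [146.2 -66.6   0.2]
[ 27.3 -25.9 210.4]
0.2543743070258986
1.5 [-47.7 162. ]
1.4 [-54.3 161.5]
1.3 [-60.8 160.4]
1.2 [-67.1 158.6]
1.1 [-73.3 156.2]
1.0 [-79.1 153.2]
0.9 [-84.7 149.6]
0.8 [-89.8 145.4]
0.7 [-94.5 140.8]
0.6 [-98.8 135.7]
0.5 [-102.5  130.3]
0.4 [-105.6  124.5]
0.3 [-108.2  118.4]
0.2 [-110.1  112.1]
0.1 [-111.4  105.6]
-0.0 [-112.   99.]
```

jog_arm([
  [[0,0.0027,0.016],[0,0,0]],
  [[0,0,0.016],[0,0,0]],
  [[0,0,0.016],[0,0,0]],
  [[0,0,0],[0,0,0]],
  [[-0.011,0,0],[0,0,0]],
  [[-0.011,0,0],[0,0,0]],
  [[-0.0066,0,0.0005],[0,0,0]],
  [[-0.0065,0,0.0011],[0,0,0]],
  [[-0.0063,0,0.0018],[0,0,0]],
])

```text
time: 22.28
eef_pos: [650.1, -87.5, 162.3]
tcp_rot: [2.413, 2.01, 0.002]
wrist_force: [-0.3, 1.0, 0.2]
grip_width: -0.002
grasp_force: 0.9
```

Run:
```python
from h import *
from bench import *
rep();q=np.load("p.npy");st=state();print(tab(st,q))
d={}
for n in("scene",):
    g=get_image(n)
    im=cv2.convertScaleAbs(g["image"][140:240,215:348],alpha=1.6)
    cv2.imwrite("pics/s2.png",cv2.resize(im,(798,600),interpolation=cv2.INTER_CUBIC))
```

```text
22.28 j [-2.880e-01  3.050e-01  1.684e+00  1.000e-03  1.151e+00 -1.070e-01] p [650.1 -87.5 162.3] F [-0.3  1.   0.2] gw -0.002 0.9 z [ 1.5e-03  1.0e-04 -1.0e+00]
arc7,rad,ang,v [-0.00734 -0.02346 -0.     ] 201.32 4.3509 [188.1 -71.7  -0. ]
[ 31.2 -68.3 162.3]
```

View pics/s2.png

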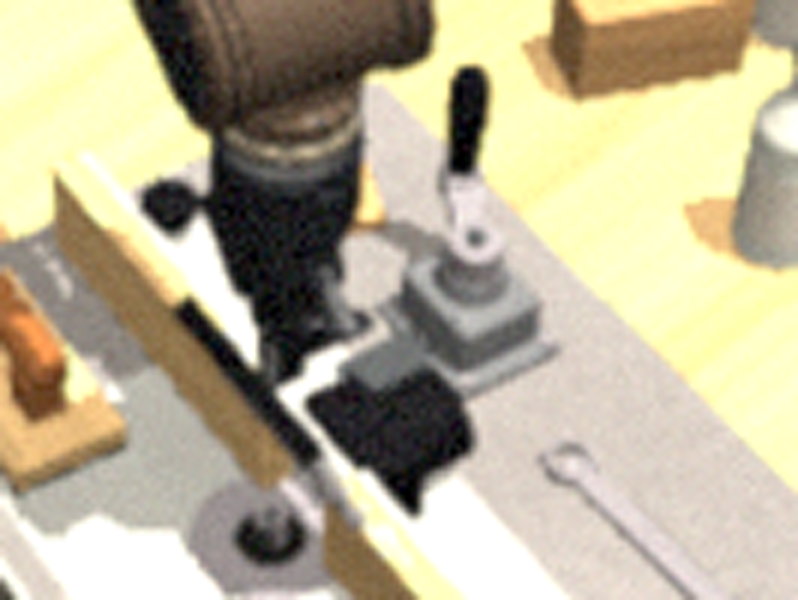

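The finger has tilted the guard forward, with the lip now at about (180,305) to (315,455) at around 1 N. The handle cap is back at its old spot, (468,78) here, which is the same pixel as before. I'll continue the fold.

jog_arm([
  [[-0.0062,0,0.0056],[0,0,0]],
  [[-0.0058,0,0.003],[0,0,0]],
  [[-0.0056,0,0.0036],[0,0,0]],
  [[-0.0051,0,0.0042],[0,0,0]],
  [[-0.0047,0,0.0046],[0,0,0]],
  [[-0.0043,0,0.0051],[0,0,0]],
  [[-0.0037,0,0.0054],[0,0,0]],
  [[-0.0031,0,0.0058],[0,0,0]],
])

```text
time: 23.0
eef_pos: [642.9, -125.1, 123.3]
tcp_rot: [2.413, 2.011, -0.0]
wrist_force: [0.9, -0.3, 1.2]
grip_width: 0.0
grasp_force: 0.8
```

jog_arm([
  [[-0.0026,0,0.0061],[0,0,0]],
  [[-0.0019,0,0.0063],[0,0,0]],
  [[-0.0013,0,0.004],[0,0,0]],
  [[0,0,0],[0,0,0]],
])

```text
time: 23.33
eef_pos: [640.8, -129.8, 105.5]
tcp_rot: [-2.411, -2.009, 0.002]
wrist_force: [-0.5, -0.0, 0.4]
grip_width: 0.001
grasp_force: 0.0
```

Run:
```python
from h import *
from bench import *
rep();print(tab(state(),np.load("p.npy")))
```

```text
23.33 j [-0.355  0.366  1.719  0.     1.061 -0.174] p [ 640.8 -129.8  105.5] F [-0.5 -0.   0.4] gw 0.001 0.0 z [-0.0031  0.0013 -1.    ]
arc7,rad,ang,v [-0.00682 -0.02873  0.     ] 241.86 4.4206 [231.5 -70.1   0.4]
[  29.6 -111.6  105.5]
```

jog_arm([
  [[0,0,0.002],[0,0,0]],
  [[0,0,0.002],[0,0,0]],
  [[0,0,0.002],[0,0,0]],
  [[0,0,0.001],[0,0,0]],
  [[0,0,0],[0,0,0]],
])

```text
time: 23.75
eef_pos: [641.8, -130.0, 100.2]
tcp_rot: [-2.413, -2.011, 0.0]
wrist_force: [0.1, 0.2, 0.3]
grip_width: -0.003
grasp_force: 0.0
```

jog_arm([
  [[0,0,0.001],[0,0,0]],
  [[0,0,0],[0,0,0]],
])

```text
time: 23.92
eef_pos: [642.0, -129.9, 99.5]
tcp_rot: [-2.413, -2.012, -0.0]
wrist_force: [0.3, 0.2, 0.1]
grip_width: -0.003
grasp_force: 0.1
```

jog_arm([
  [[0,0,0.001],[0,0,0]],
  [[0,0,0],[0,0,0]],
])

```text
time: 24.08
eef_pos: [642.1, -130.0, 99.1]
tcp_rot: [-2.413, -2.011, -0.0]
wrist_force: [-1.9, 0.1, 5.0]
grip_width: 0.003
grasp_force: 1.6
```

jog_arm([
  [[0,0,0.001],[0,0,0]],
  [[0,0,0],[0,0,0]],
])

```text
time: 24.25
eef_pos: [642.1, -130.0, 99.0]
tcp_rot: [-2.413, -2.012, -0.0]
wrist_force: [-2.8, 1.0, 7.1]
grip_width: 0.003
grasp_force: 3.4
```

jog_arm([
  [[0,0,0.002],[0,0,0]],
  [[0,0,0],[0,0,0]],
])

```text
time: 24.42
eef_pos: [642.2, -130.0, 98.9]
tcp_rot: [-2.412, -2.012, 0.001]
wrist_force: [-7.4, 1.9, 13.6]
grip_width: 0.0
grasp_force: 6.8
```

jog_arm([
  [[0,0,-0.01],[0,0,0]],
  [[0,0,-0.03],[0,0,0]],
  [[0,0,-0.04],[0,0,0]],
  [[0,0,-0.04],[0,0,0]],
  [[0,0,-0.01],[0,0,0]],
  [[0,0,0],[0,0,0]],
])

```text
time: 24.92
eef_pos: [644.6, -131.0, 231.6]
tcp_rot: [2.406, 2.005, 0.009]
wrist_force: [0.5, 0.5, -0.7]
grip_width: -0.0
grasp_force: 0.0
```

Run:
```python
from h import *
from bench import *
rep();q=np.load("p.npy")
g=get_image("scene");o=np.array([195,140])
E=[[30+65*k,-57-88,96+z] for k in(-1,1) for z in(3,-11)]
print(((proj(g,T(q[:3],E+[[-40,120,102],handle(q[3],178),[30,-70,44.4]]))-o)*5).round())
im=cv2.convertScaleAbs(g["image"][140:260,195:355],alpha=1.6)
cv2.imwrite("pics/s3.png",cv2.resize(im,(800,600),interpolation=cv2.INTER_CUBIC))
```

```text
24.92 j [-0.355  0.243  1.629  0.     1.259 -0.174] p [ 644.6 -131.   231.6] F [ 0.5  0.5 -0.7] gw -0.0 0.0 z [ 0.0105 -0.0037 -0.9999]
arc7,rad,ang,v [-0.00729 -0.02882 -0.     ] 243.47 4.4057 [232.  -74.   -1.2]
[[177. 359.]
 [178. 373.]
 [283. 492.]
 [283. 505.]
 [494. 198.]
 [490.  57.]
 [324. 427.]]
```

View pics/s3.png

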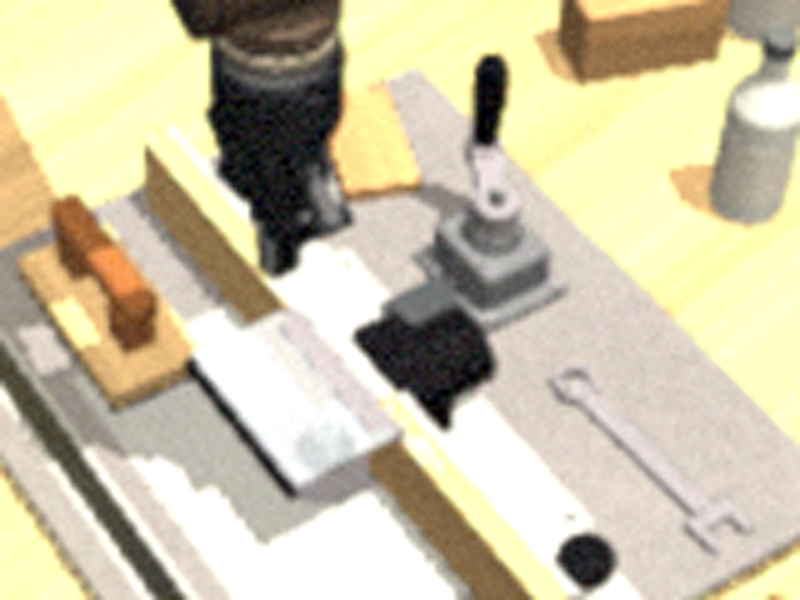

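The scene view shows the guard level, with its lip from (190,362) to (293,493), about 2 camera pixels from the predicted level pose. The press met a hard stop at 99 mm, which is the plate's top face when level. The crank handle is back at its starting bearing after two turns, at (490,70), the bystanders in view look undisturbed, and the gripper is clear. I'm handing the job in.

```bash
python3 -c "from bench import *;print(sign_off())"
```

```text
the job is handed in; nothing more can be done
None
```

I wound the crank two full turns clockwise (to about 0.01 rad by the arm's own position readings), folded the guard down level onto its stop, and handed the job in at about 25 s with the gripper clear of everything.

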